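# Rock the locating block out of the phone-repair jig

### The job

The white locating block is jammed between the two jaws of the small repair jig and cannot be pulled straight out. Grip it by its neck and rock it over to each side until it has pushed both jaws back and frees, then lift it out and finish still holding it, upright and steady, about two to three centimetres clear above the jig and straight over its slot. Do not disturb the phone, jar, screwdriver or screw tray beside the jig.

Things in the scene. Friction and masses are not known exactly. Their poses are not given: they have to be found in the camera images.
- jig: fixed aluminium repair jig, base 70 (x) by 150 (y) mm, 51 mm high over its jaws, rails 44 mm high along the slot. Origin: centre of its underside; z up. Slot and jaws lie along its y axis. The block's rounded foot stands in a recess 10 mm deep, its floor 4 mm above the origin; the block rocks about the line along the jig's x axis 12 mm above the origin.
- block_center (a point): white locating block, 98 mm tall, about 160 g; this point: its centre, 49 mm above its underside; axes as the jig's at the start. Seated, its underside is 4 mm above the jig's origin. Foot (radius 8), then shoulders 40 mm wide in y from 15 to 38 mm up, then the neck to grip, 26 (y) by 20 (x) mm, from 38 to 98 mm up; the top 51 mm stand above the jaws.
- jaw_left (a joint): black sliding jaw on the jig's +y side, its lip 2.7 mm over the block's shoulder (3.5 mm above it). Value: m pushed outward, 0 at start, stop 0.0045. Friction holds it (13 N to push); it stays where pushed. Leaning the block's top 9 to 10 degrees to +y pushes it about 3 mm. The block lifts out upright once both jaws are back about 3 mm.
- jaw_right (a joint): the same jaw on the jig's -y side: value in m, grows as it is pushed outward (to -y) by leaning the block's top towards -y; 0 at start, stop 0.0045.
- phone: bystander: phone lying flat, 150 x 72 x 8 mm; origin: centre of its underside, long side along its x
- jar: bystander: small closed jar, 44 mm across, 50 mm tall; origin: centre of its underside
- driver: bystander: screwdriver lying on the blue mat, 150 mm long along its x
- screw_tray: bystander: grey divided tray, 80 x 110 x 22 mm; origin: centre of its underside
Not all that is in view belongs to the job. Of the things shaped like the jig, the aluminium one is meant.

How it is judged:
On the way, in this order (a step that is already met when the one before it is completed fails the run):
1. the block is rocked to one side: one jaw is pushed back by more than 2.5 mm (value of joint any of jaw_left, jaw_right above 0.0025 m), for 0.1 s.
2. and rocked to the other: both jaws are pushed back by more than 1.5 mm (value of joint each of jaw_left, jaw_right above 0.0015 m), for 0.1 s.
At the end, for the whole second after the job is handed in: The fingers hold the block, still (under 20 mm/s), upright within 0.2 rad, its underside 5 to 50 mm above the top of the jig's jaws (its centre 105 to 150 mm above the jig's origin), within 30 mm sideways of the jig's centre, touching nothing of the jig; both jaws are back by more than 1.5 mm (all of step 2 and z of block_center in the frame of jig between 0.105 and 0.15 m and horizontal distance between block_center and jig below 0.03 m and angle between block_center's own z axis and vertical below 0.2 rad and contact force between the fingers and block above 1 N and contact force between block and jig below 0.1 N and linear speed of block below 0.02 m/s and angular speed of block below 0.2 rad/s); the arm keeps its last pose, push and grip.
It fails at once if the phone is moved by more than 15 mm (distance of phone from where it was at the start of the episode above 0.015 m).
It fails at once if the small jar is moved by more than 15 mm (distance of jar from where it was at the start of the episode above 0.015 m).
It fails at once if the screwdriver is moved by more than 15 mm (distance of driver from where it was at the start of the episode above 0.015 m).
It fails at once if the screw tray is moved by more than 15 mm (distance of screw_tray from where it was at the start of the episode above 0.015 m).
It also fails if it takes over 42 s, if anything falls off the work surface, if the arm or the gripper's body presses on something with over 40 N, if the wrist force passes 120 N, or if a joint passes its speed limit or range.

### The arm

A 6-joint arm with a two-finger parallel gripper is mounted at the origin on the work surface. World frame = base frame: x ahead of the robot, y to its left, z up, the work surface at z = 0. Lengths are in m, angles in rad, forces in N, time in s.
With the tool pointing down it reaches from about 0.25 to 0.775 m from the base axis. Payload 4 kg.
Tool frame: the origin (TCP) lies between the finger pads; the fingertips stand 14 mm ahead of it and the grasp point (between the pads) lies 5 mm behind it (robot.tips_ahead is the distance from the TCP to the fingertips, in m); z points along the fingers, y is the direction in which the jaws open and shut (so a half turn about z gives the same grasp; the last joint's range is limited). The gripper opens to 94 mm and grips with 3 to 60 N. Pads are 16 mm wide; open, the fingers measure 119 mm over their backs; the gripper's body (75 mm by 177 mm) begins 78 mm behind the grasp point.
Start: joints at [-1.308, 0.087, 1.371, -0, 1.684, -0.103], TCP at [0.197, -0.514, 0.22] pointing down, gripper open.
Joint ranges: [-3.1, 3.1], [-0.76, 2.03], [0.27, 2.55], [-1.08, 4.22], [0.17, 2.65], [-2.57, 2.57]. Speed limits (rad/s): [2.79, 2.79, 3.14, 3.14, 3.14, 3.14].

### API

Orientations are given as [roll, pitch, yaw] about the fixed x, y, z axes, in that order (R = Rz(yaw) Ry(pitch) Rx(roll)).
In Python, from bench import robot, optics, job gives the robot as it stands.
- The arm moves only by the tool apply_moves, never from a script. Its argument "moves" is a list of rows, each a list of 3 entries, a list of its own where there are three numbers: the shift along the tool's x, y, z in cm, then the turn, a rotation vector about the tool's x, y, z in rad, then the opening, from 0 (shut) to 1 (fully open). In form: [[[tx, ty, tz], [rx, ry, rz], grip], ...]. A call has exactly 10 rows; each row is the pose to reach, as a shift and turn from the pose commanded when the call began, along the tool's axes at that moment; what a row does not reach only later rows make up. A row lasts 1/12 s, in which the tool goes at most 41.7 mm and 7.16 degrees, less where a joint would pass 70% of its speed; a pose out of reach is approached as far as the arm can. A call with a gripper value outside its range is refused whole. The fingers move at their own pace and stop on an object; the grip force is fixed at half the most. Time passes only in rows, so rows that repeat a pose let the fingers close, or fill a call up. It gives the time, the measured TCP pose, the force and the opening at its end, in the units of the state.
- robot.get_obs(): the state, without advancing time (a new reading comes with each control period).
- optics.snapshot(name): name is "scene" or "top" or "wrist"; returns the picture (400x640x3 uint8, red, green, blue); there is no depth.
- optics.get_calibration(name): a dict with "fx", "fy", "cx", "cy" (pixels), "rvec" (rotation vector, rad) and "tvec" (3), from world to camera coordinates, as OpenCV has them. Camera axes: x right, y down, z forward; pixel columns grow to the right and rows downward; lengths in m; the calibration is good to about 2 mm. A picture is of the moment at which its call begins: read the wrist's pose just before it. get_calibration takes no time and is no camera call; for the wrist camera it gives the pose at the moment of the call.
- job.close_job(): hands the job in, once; it reports no verdict.
The state is a dict: "time": time; "joint_positions": joint angles; "qvel": joint speeds; "joint_torque": joint torques, N m; "tool_pos": TCP position; "ee_rot": TCP orientation; "wrist_force": force on the tool from outside, world axes, zero at the start; "wrist_torque": the same for the moment, N m; "width": finger opening in m.
Only numpy, scipy, OpenCV 4.12 (cv2) and the standard library are available. Lean on these libraries where they do the work, as an engineer would, in place of code of your own. Each camera call takes 0.05 s, during which the arm holds its last target.

## Working session

There is one attempt and no reset: what is moved stays moved. The work goes in short steps, Python scripts to look and compute and a tool call to move; the robot and the scene stay as the last step left them, time stands still between calls to the robot, and variables do not carry over. Pictures are saved under pics/ and viewed, and the job is handed in when it is done.

Besides the shell and the picture viewer there is one more tool, called after "Request:" by a JSON object that holds its "api" and its "payload". apply_moves: Moves the arm, as the interface text tells. Its arguments: {"type":"object","properties":{"moves":{"type":"array"}},"required":["moves"]}

```bash
mkdir -p pics; ls; python3 - <<'E'
from bench import robot, optics, job
import cv2
for n in ["scene","top"]:
    im=optics.snapshot(n); cv2.imwrite(f"pics/{n}0.png",im[:,:,::-1])
    print(n,optics.get_calibration(n))
o=robot.get_obs()
for k,v in o.items(): print(k,v)
E
```

```text
pics
scene {'fx': 425.3942936047523, 'fy': 425.3942936047523, 'cx': 317.3417649424693, 'cy': 198.75341391280134, 'rvec': array([ 2.33350724,  0.97647411, -0.32797983]), 'tvec': array([-0.45556897, -0.30416579,  1.29980397])}
top {'fx': 452.35745762822717, 'fy': 452.35745762822717, 'cx': 314.72226715867464, 'cy': 199.6791597677798, 'rvec': array([ 2.1135787 , -2.11198979,  0.20512807]), 'tvec': array([0.03179724, 0.64488287, 0.83046538])}
time 0.1
joint_positions [-1.30812356e+00  8.79007589e-02  1.37210658e+00 -6.12453806e-06
  1.68360695e+00 -1.03105579e-01]
qvel [ 0.00076835 -0.0022904  -0.00453383  0.00047312  0.00111757 -0.00023409]
joint_torque [ 2.19570808e-03 -3.41253555e+01 -3.03299940e+01  7.20369816e-02
  3.04892322e-02 -1.00675798e-04]
tool_pos [ 0.1965896  -0.51316028  0.2184087 ]
ee_rot [-3.13958112e+00 -2.02018870e-04  3.65777457e-01]
wrist_force [ 0.35407023  0.05405312 -0.33191572]
wrist_torque [-0.00894455 -0.02042661  0.02250191]
width 0.09388833867112023
```

View pics/scene0.png

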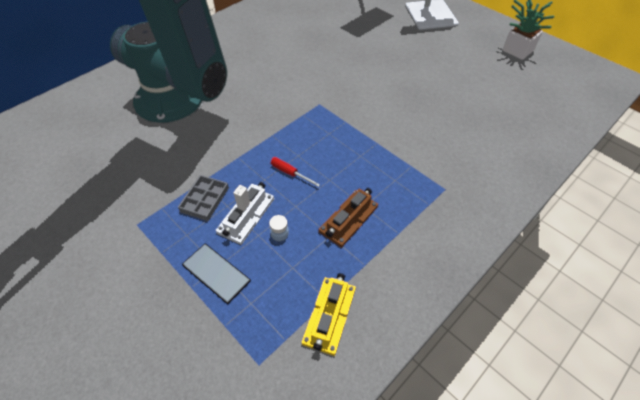

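View pics/top0.png

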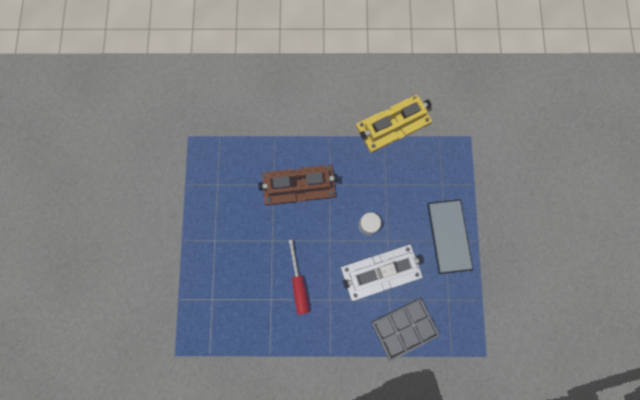

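Jig-like things in the top picture are yellow at (395,122), brown at (299,184) and silver-white at (383,272). Only the last is aluminium with a white block standing in it, so I'll check it in a close crop.

```bash
python3 - <<'E'
import cv2, numpy as np
a=cv2.imread("pics/top0.png")[235:310,330:435]; a=cv2.resize(a,None,fx=7,fy=7,interpolation=cv2.INTER_CUBIC)
cv2.imwrite("pics/c_top.png",a)
b=cv2.imread("pics/scene0.png")[170:250,205:290]; b=cv2.resize(b,None,fx=7,fy=7,interpolation=cv2.INTER_CUBIC)
cv2.imwrite("pics/c_scene.png",b)
E
```

```text
(no output)
```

View pics/c_top.png

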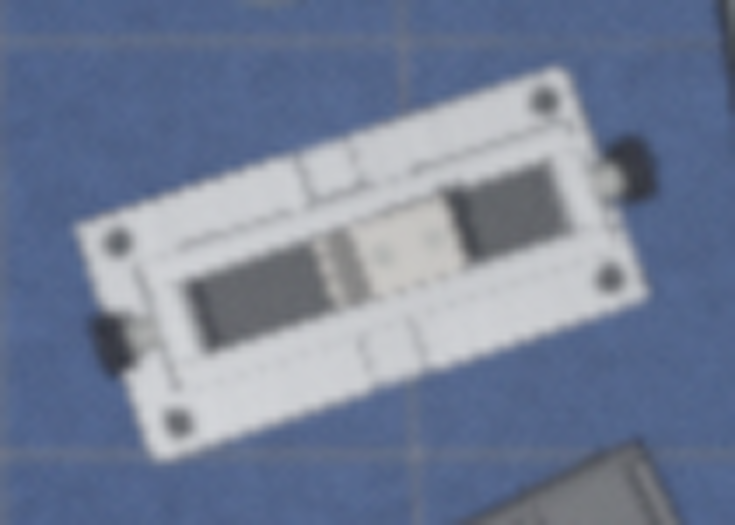

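View pics/c_scene.png

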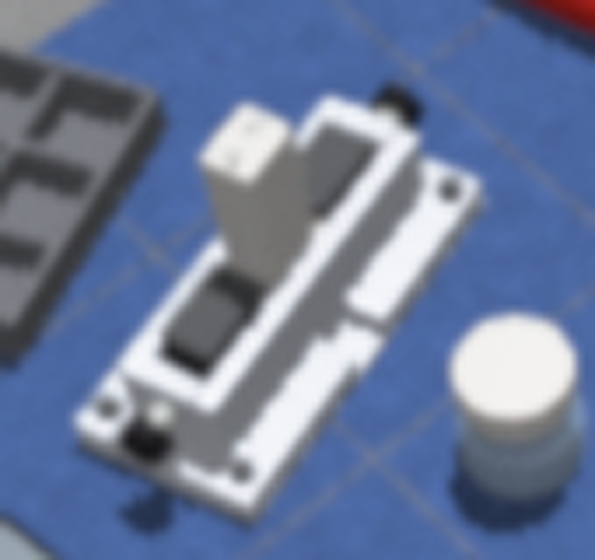

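The crop shows the silver jig with black jaws and the white block's top face, at about (413,247) in the top crop. Now I'll locate them.

```bash
cat > h.py <<'E'
import numpy as np, cv2
from scipy.spatial.transform import Rotation as R
def ray(cal,uv):
    Rm=cv2.Rodrigues(np.array(cal['rvec']))[0]; t=np.array(cal['tvec'])
    d=np.array([(uv[0]-cal['cx'])/cal['fx'],(uv[1]-cal['cy'])/cal['fy'],1])
    return -Rm.T@t, Rm.T@d
def atz(cal,uv,z):
    c,d=ray(cal,uv); return c+d*(z-c[2])/d[2]
def proj(cal,P):
    return cv2.projectPoints(np.array(P,float).reshape(-1,3),np.array(cal['rvec']),np.array(cal['tvec']),np.array([[cal['fx'],0,cal['cx']],[0,cal['fy'],cal['cy']],[0,0,1]]),None)[0].reshape(-1,2)
E
python3 - <<'E'
from bench import robot, optics
from h import *
T=optics.get_calibration("top"); S=optics.get_calibration("scene")
tp=lambda p:(330+(p[0]+.5)/7-.5,235+(p[1]+.5)/7-.5)
sp=lambda p:(205+(p[0]+.5)/7-.5,170+(p[1]+.5)/7-.5)
C=[(75,225),(570,68),(648,295),(155,462)]
for z in (0,.01,.02):
    P=np.array([atz(T,tp(c),z) for c in C]); 
    print(z,P[:,:2].round(4).tolist(),'c',P.mean(0).round(4),[np.linalg.norm(P[i]-P[(i+1)%4]).round(4) for i in range(4)])
P=np.array([atz(T,tp(c),0.102) for c in [(358,232),(450,192),(468,265),(375,300)]]);print('blocktop',P.mean(0),[np.linalg.norm(P[i]-P[(i+1)%4]).round(4) for i in range(4)])
P=np.array([atz(S,sp(c),0.102) for c in [(200,155),(245,103),(296,130),(250,182)]]);print('blocktop scene',P.mean(0),[np.linalg.norm(P[i]-P[(i+1)%4]).round(4) for i in range(4)])
C=[(485,185),(250,515),(80,420)]
for z in (0,.01,.02):
    P=np.array([atz(S,sp(c),z) for c in C]); print(z,P[:,:2].round(4).tolist(),[np.linalg.norm(P[i]-P[(i+1)%3]).round(4) for i in range(3)])
for n,uv in [('jar',(371,221)),('phone',(450,236)),('tray',(405,328)),('driver',(299,278))]: print(n,atz(T,uv,.02))
# sides of jaws/endknobs
print(atz(T,tp((120,345)),.03),atz(T,tp((633,168)),.03))
E
```

```text
0 [[0.5169, -0.0202], [0.5633, -0.1678], [0.4968, -0.1879], [0.4488, -0.0428]] c [ 0.5065 -0.1047  0.    ] [np.float64(0.1547), np.float64(0.0695), np.float64(0.1529), np.float64(0.0718)]
0.01 [[0.5164, -0.0197], [0.5623, -0.1657], [0.4965, -0.1856], [0.449, -0.042]] c [ 0.506  -0.1033  0.01  ] [np.float64(0.1531), np.float64(0.0688), np.float64(0.1512), np.float64(0.071)]
0.02 [[0.5159, -0.0192], [0.5613, -0.1637], [0.4962, -0.1833], [0.4492, -0.0413]] c [ 0.5056 -0.1019  0.02  ] [np.float64(0.1514), np.float64(0.068), np.float64(0.1496), np.float64(0.0703)]
blocktop [ 0.50581892 -0.10370674  0.102     ] [np.float64(0.0266), np.float64(0.0194), np.float64(0.0262), np.float64(0.018)]
blocktop scene [ 0.50533529 -0.10249992  0.102     ] [np.float64(0.0246), np.float64(0.021), np.float64(0.0245), np.float64(0.0204)]
0 [[0.5075, -0.0146], [0.5569, -0.1614], [0.4865, -0.1792]] [np.float64(0.1548), np.float64(0.0726), np.float64(0.166)]
0.01 [[0.5138, -0.019], [0.5626, -0.1641], [0.493, -0.1817]] [np.float64(0.153), np.float64(0.0718), np.float64(0.164)]
0.02 [[0.5201, -0.0234], [0.5684, -0.1668], [0.4996, -0.1842]] [np.float64(0.1512), np.float64(0.0709), np.float64(0.1621)]
jar [ 0.60920051 -0.08336568  0.02      ]
phone [ 0.57828099 -0.24393419  0.02      ]
tray [ 0.39670997 -0.14516307  0.02      ]
driver [0.4932985  0.06398702 0.02      ]
[ 0.48167951 -0.0311379   0.03      ] [ 0.5316549  -0.17843265  0.03      ]
```

Request:
{"api": "apply_moves", "payload": {"moves": [[[43.5,-27.3,6],[0,0,-1.514],0.6],[[43.5,-27.3,6],[0,0,-1.514],0.6],[[43.5,-27.3,6],[0,0,-1.514],0.6],[[43.5,-27.3,6],[0,0,-1.514],0.6],[[43.5,-27.3,6],[0,0,-1.514],0.6],[[43.5,-27.3,6],[0,0,-1.514],0.6],[[43.5,-27.3,6],[0,0,-1.514],0.6],[[43.5,-27.3,6],[0,0,-1.514],0.6],[[43.5,-27.3,6],[0,0,-1.514],0.6],[[43.5,-27.3,6],[0,0,-1.514],0.6]]}}

```text
time: 0.93
tool_pos: [0.4459, -0.1808, 0.1706]
ee_rot: [-3.141, -0.0, 1.622]
wrist_force: [-0.1, -1.0, 0.7]
width: 0.0563
```

Request:
{"api": "apply_moves", "payload": {"moves": [[[7.4,6.4,1.1],[0,0,-0.258],0.6],[[7.4,6.4,1.1],[0,0,-0.258],0.6],[[7.4,6.4,1.1],[0,0,-0.258],0.6],[[7.4,6.4,1.1],[0,0,-0.258],0.6],[[7.4,6.4,1.1],[0,0,-0.258],0.6],[[7.4,6.4,1.1],[0,0,-0.258],0.6],[[7.4,6.4,1.1],[0,0,-0.258],0.6],[[7.4,6.4,1.1],[0,0,-0.258],0.6],[[7.4,6.4,1.1],[0,0,-0.258],0.6],[[7.4,6.4,1.1],[0,0,-0.258],0.6]]}}

```text
time: 1.77
tool_pos: [0.5057, -0.1068, 0.1604]
ee_rot: [3.141, 0.0, 1.872]
wrist_force: [0.1, 0.7, 0.3]
width: 0.0564
```

```bash
python3 - <<'E'
from bench import robot, optics
from h import *
o=robot.get_obs(); c=optics.get_calibration("wrist")
im=optics.snapshot("wrist"); cv2.imwrite("pics/w1.png",im[:,:,::-1])
print(o['tool_pos'],o['ee_rot'],o['width'],o['joint_positions'],robot.tips_ahead)
# predicted jig/block
def draw(cen,yaw):
    ex=np.array([np.cos(yaw),np.sin(yaw)]);ey=np.array([-ex[1],ex[0]])
    P=[[*(np.array(cen)+sx*.010*ex+sy*.013*ey),.102] for sx,sy in((-1,-1),(1,-1),(1,1),(-1,1))]
    return proj(c,P)
q=draw((.5057,-.1035),.31); print(q)
v=im[:,:,::-1].copy(); cv2.polylines(v,[q.round().astype(int)],True,(0,0,255),1)
cv2.imwrite("pics/w1o.png",v); np.savez("w1.npz",**c)
E
```

```text
[ 0.50571267 -0.106811    0.16039651] [3.14121907e+00 4.39681813e-04 1.87223420e+00] 0.05636912649817722 [-3.17782674e-01  3.23525239e-02  1.54571927e+00 -1.41222253e-04
  1.56296144e+00 -6.19219564e-01] 0.014
[[310.98652002 229.29460466]
 [335.59348964 229.11400362]
 [335.71955299 198.02435859]
 [310.4408675  198.21423704]]
```

View pics/w1o.png

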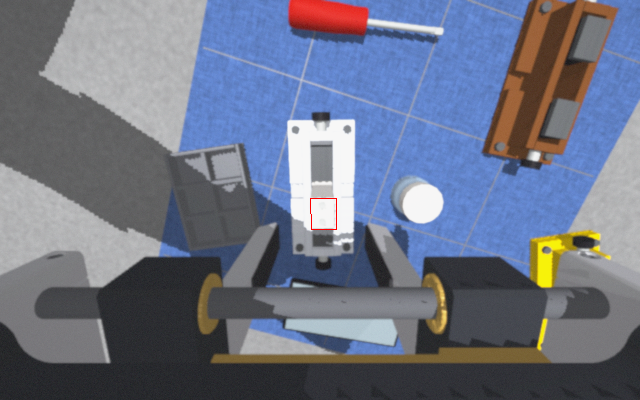

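```bash
python3 - <<'E'
import cv2
a=cv2.imread("pics/w1.png")[110:275,270:375]
cv2.imwrite("pics/w1c.png",cv2.resize(a,None,fx=3.6,fy=3.6,interpolation=cv2.INTER_CUBIC))
a=cv2.imread("pics/w1.png")[175:255,285:360]
cv2.imwrite("pics/w1d.png",cv2.resize(a,None,fx=7,fy=7,interpolation=cv2.INTER_CUBIC))
E
```

```text
(no output)
```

View pics/w1c.png

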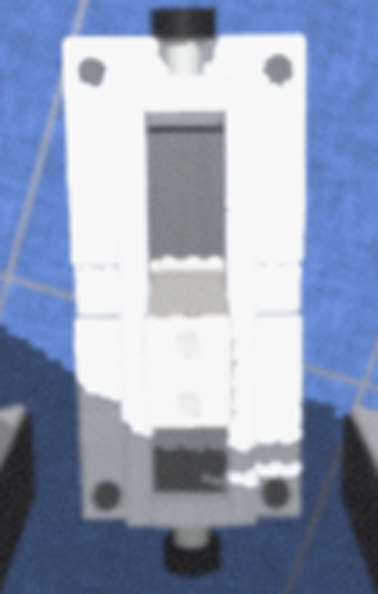

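View pics/w1d.png

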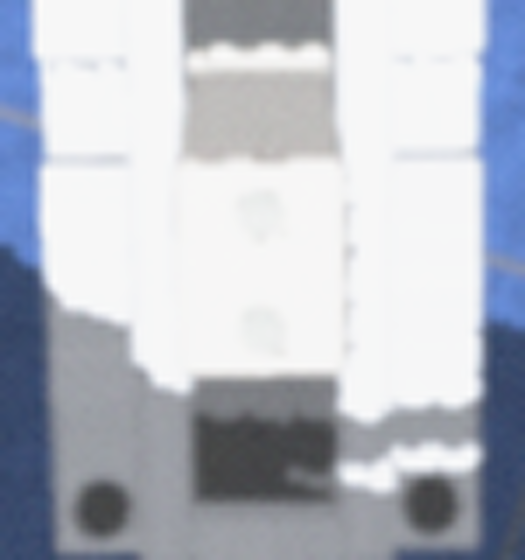

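```bash
python3 - <<'E'
from h import *
c=dict(np.load("w1.npz"))
f=lambda p:(270+(p[0]+.5)/3.6-.5,110+(p[1]+.5)/3.6-.5)
P=np.array([atz(c,f(p),.008) for p in [(64,37),(306,37),(300,518),(82,518)]])
print(P.round(4),P.mean(0)); d=(P[0]+P[1]-P[2]-P[3]); print(np.arctan2(-d[0],d[1]),np.linalg.norm(d)/2, np.linalg.norm(P[0]-P[1]))
print(atz(c,(322.6,213.1),.102))
K=[atz(c,f(p),.035) for p in [(184,25),(191,553)]]; d=K[0]-K[1]; print(K,np.arctan2(-d[0],d[1]))
E
```

```text
[[ 0.4477 -0.0429  0.008 ]
 [ 0.5154 -0.0218  0.008 ]
 [ 0.5628 -0.1666  0.008 ]
 [ 0.4945 -0.1879  0.008 ]] [ 0.50511239 -0.10479968  0.008     ]
0.3146675050153558 0.15232036865623463 0.07093712616490727
[ 0.50505924 -0.10302456  0.102     ]
[array([ 0.48062598, -0.03014706,  0.035     ]), array([ 0.52833743, -0.17642699,  0.035     ])] 0.3152855745796083
```

Request:
{"api": "apply_moves", "payload": {"moves": [[[0.3,0.05,2],[0,0,-0.012],0.6],[[0.3,0.05,4],[0,0,-0.012],0.6],[[0.3,0.05,5.5],[0,0,-0.012],0.6],[[0.3,0.05,7],[0,0,-0.012],0.6],[[0.3,0.05,8.2],[0,0,-0.012],0.6],[[0.3,0.05,8.2],[0,0,-0.012],0.6],[[0.3,0.05,8.2],[0,0,-0.012],0.6],[[0.3,0.05,8.2],[0,0,-0.012],0.6],[[0.3,0.05,8.2],[0,0,-0.012],0.6],[[0.3,0.05,8.2],[0,0,-0.012],0.6]]}}

```text
time: 2.65
tool_pos: [0.5064, -0.1033, 0.0794]
ee_rot: [3.14, 0.001, 1.886]
wrist_force: [0.4, 0.4, -0.6]
width: 0.0565
```

```bash
python3 - <<'E'
from bench import robot, optics
from h import *
im=optics.snapshot("wrist"); cv2.imwrite("pics/w2.png",im[:,:,::-1])
im=optics.snapshot("scene"); cv2.imwrite("pics/s2.png",cv2.resize(im[140:280,160:340,::-1],None,fx=4,fy=4))
o=robot.get_obs()
print(o['tool_pos'],o['ee_rot'],o['width'],o['qvel'])
E
```

```text
[ 0.50609702 -0.103171    0.07898989] [3.14029422e+00 1.03364848e-03 1.88575169e+00] 0.05635973395452194 [ 0.00060778  0.00354071  0.00578973 -0.00265985  0.00010803  0.00171822]
```

View pics/w2.png

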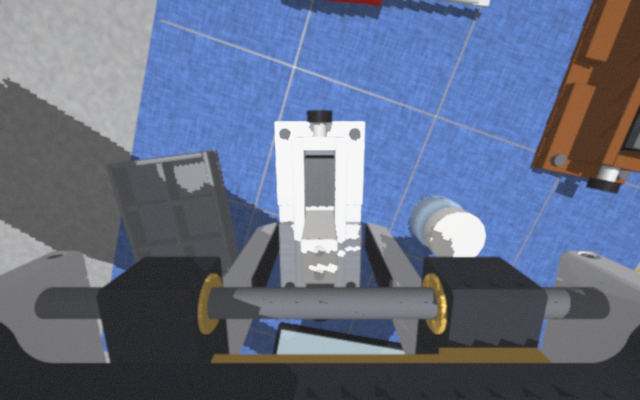

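View pics/s2.png

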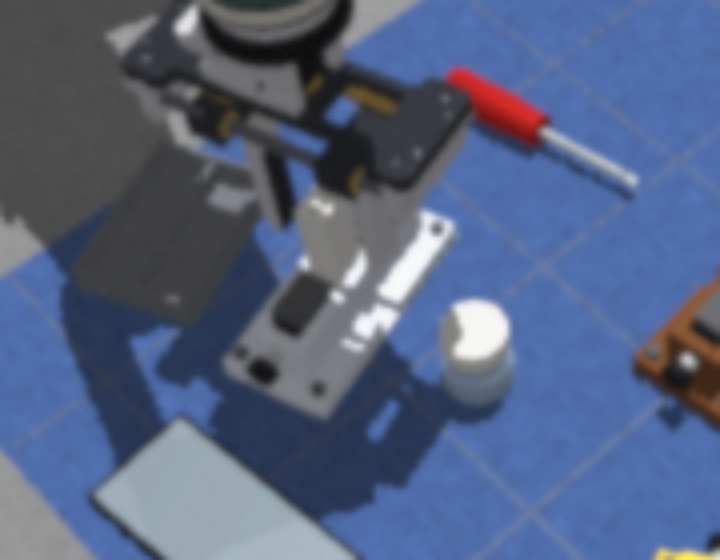

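The fingers straddle the neck on both jig-x sides and clear the jar and tray. Closing.

Request:
{"api": "apply_moves", "payload": {"moves": [[[0,-0.05,0.1],[0,0,0],0],[[0,-0.05,0.1],[0,0,0],0],[[0,-0.05,0.1],[0,0,0],0],[[0,-0.05,0.1],[0,0,0],0],[[0,-0.05,0.1],[0,0,0],0],[[0,-0.05,0.1],[0,0,0],0],[[0,-0.05,0.1],[0,0,0],0],[[0,-0.05,0.1],[0,0,0],0],[[0,-0.05,0.1],[0,0,0],0],[[0,-0.05,0.1],[0,0,0],0]]}}

```text
time: 3.58
tool_pos: [0.5051, -0.1032, 0.0771]
ee_rot: [-3.141, 0.0, 1.886]
wrist_force: [0.7, 1.0, 0.5]
width: 0.0201
```

Width is 20 mm, as the neck should be. I'll rock it to tool +x (jig +y) about the foot, 65 mm below the TCP.

Request:
{"api": "apply_moves", "payload": {"moves": [[[0.19,0,0.0],[0,-0.03,0],0],[[0.39,0,0.01],[0,-0.06,0],0],[[0.58,0,0.03],[0,-0.09,0],0],[[0.78,0,0.05],[0,-0.12,0],0],[[0.97,0,0.07],[0,-0.15,0],0],[[1.13,0,0.1],[0,-0.175,0],0],[[1.13,0,0.1],[0,-0.175,0],0],[[1.13,0,0.1],[0,-0.175,0],0],[[1.13,0,0.1],[0,-0.175,0],0],[[1.13,0,0.1],[0,-0.175,0],0]]}}

```text
time: 4.42
tool_pos: [0.5019, -0.0929, 0.0764]
ee_rot: [3.141, 0.175, 1.885]
wrist_force: [-0.7, -3.0, 1.3]
width: 0.0203
```

```bash
python3 - <<'E'
from bench import robot, optics
from h import *
im=optics.snapshot("wrist"); cv2.imwrite("pics/w3.png",cv2.resize(im[100:320,230:410,::-1],None,fx=2.7,fy=2.7))
im=optics.snapshot("scene"); cv2.imwrite("pics/s3.png",cv2.resize(im[160:260,190:310,::-1],None,fx=6,fy=6,interpolation=2))
o=robot.get_obs()
r=R.from_euler('xyz',o['ee_rot']).as_matrix()
e=np.array([-np.sin(.313),np.cos(.313)])
print(o['tool_pos'],o['ee_rot'],o['width'],o['wrist_force'],o['wrist_torque'],'tilt',np.degrees(np.arctan2(-r[:2,2]@e,-r[2,2])), 'off',(o['tool_pos'][:2]-[.5053,-.1035])@e)
E
```

```text
[ 0.50185549 -0.09286684  0.07644726] [3.1412312  0.17538117 1.88517096] 0.02003760367026018 [-0.68780201 -3.14959111  2.39906498] [-0.51333886 -0.09585303 -0.02030128] tilt 10.048563426383794 off 0.011177153838591794
```

View pics/w3.png

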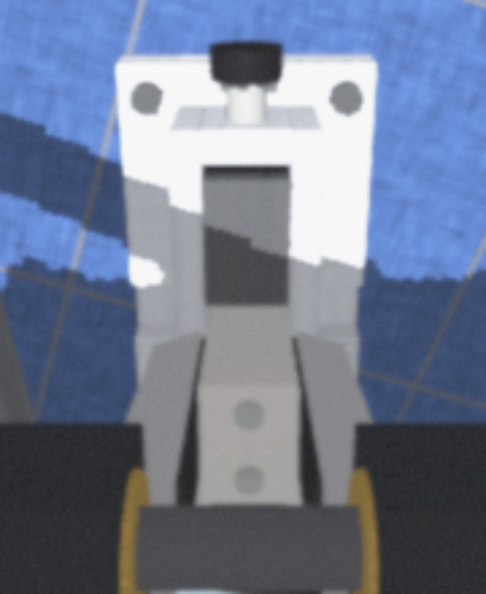

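View pics/s3.png

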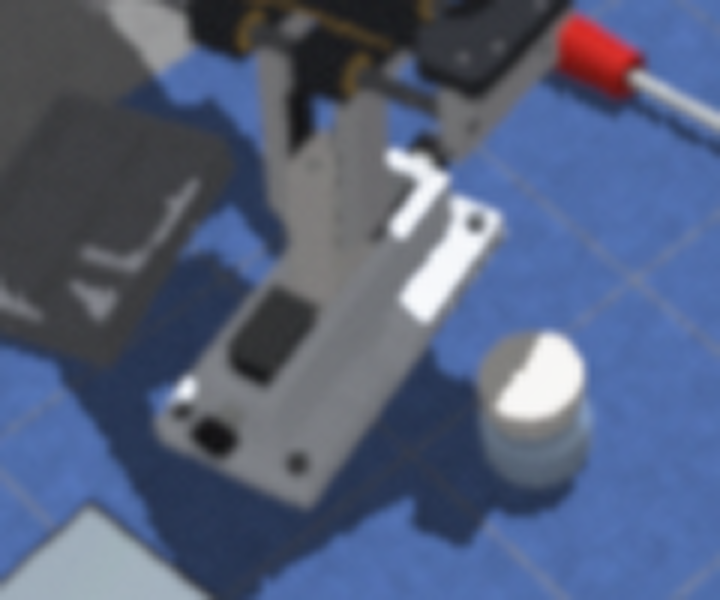

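The block leans about 10° with the grip intact and nothing else touched. I'll go slightly further for margin, then check the jaw.

Request:
{"api": "apply_moves", "payload": {"moves": [[[0.1,0,0],[0,-0.015,0],0],[[0.2,0,0],[0,-0.03,0],0],[[0.2,0,0],[0,-0.03,0],0],[[0.2,0,0],[0,-0.03,0],0],[[0.2,0,0],[0,-0.03,0],0],[[0.2,0,0],[0,-0.03,0],0],[[0.2,0,0],[0,-0.03,0],0],[[0.2,0,0],[0,-0.03,0],0],[[0.2,0,0],[0,-0.03,0],0],[[0.2,0,0],[0,-0.03,0],0]]}}

```text
time: 5.35
tool_pos: [0.5013, -0.091, 0.0759]
ee_rot: [3.141, 0.206, 1.886]
wrist_force: [1.3, -4.6, 0.8]
width: 0.0197
```

```bash
cat > look.py <<'E'
from bench import robot, optics
from h import *
import sys
n=sys.argv[1]
c=optics.get_calibration("wrist")
im=optics.snapshot("wrist"); cv2.imwrite(f"pics/w{n}.png",im[:,:,::-1]); cv2.imwrite(f"pics/w{n}c.png",cv2.resize(im[100:320,230:410,::-1],None,fx=2.7,fy=2.7,interpolation=2)); np.savez(f"w{n}.npz",**c)
im=optics.snapshot("scene"); cv2.imwrite(f"pics/s{n}.png",cv2.resize(im[160:260,190:310,::-1],None,fx=6,fy=6,interpolation=2))
o=robot.get_obs()
r=R.from_euler('xyz',o['ee_rot']).as_matrix()
e=np.array([-np.sin(.313),np.cos(.313)])
print(o['time'],o['tool_pos'],o['ee_rot'],o['width'],o['wrist_force'],o['wrist_torque'],'tilt',np.degrees(np.arctan2(-r[:2,2]@e,-r[2,2])), 'off',(o['tool_pos'][:2]-[.5053,-.1035])@e)
E
python3 look.py 4
```

```text
5.45 [ 0.50127157 -0.09096941  0.07593496] [3.14126971 0.20645274 1.88589233] 0.019727232176936928 [ 1.93211065 -4.47782531  0.21902517] [-0.90340241 -0.3069358  -0.02444894] tilt 11.828807511422252 off 0.013162191244187176
```

View pics/w4c.png

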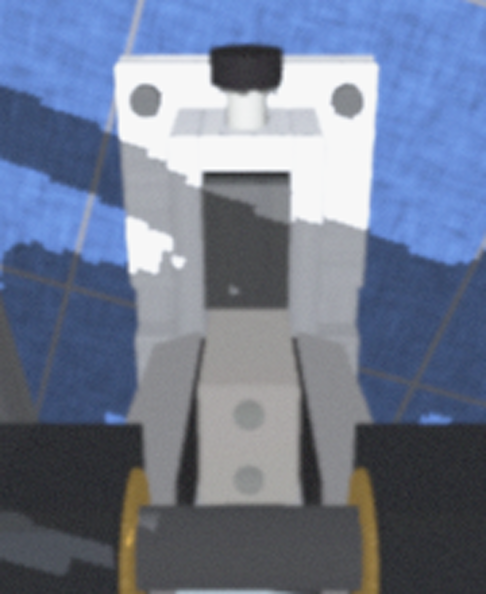

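```bash
python3 - <<'E'
from h import *
e=np.array([-np.sin(.313),np.cos(.313)]);c0=np.array([.5053,-.1035])
c=dict(np.load("w1.npz"))
f=lambda p,s:((230 if s==2.7 else 270)+(p[0]+.5)/s-.5,(100 if s==2.7 else 110)+(p[1]+.5)/s-.5)
for y in (112,130): print('w1',y,(atz(c,f((185,y),3.6),.051)[:2]-c0)@e)
c=dict(np.load("w4.npz"))
for y in (170,174,180): print('w4',y,(atz(c,f((247,y),2.7),.051)[:2]-c0)@e)
a=cv2.imread("pics/w4.png")[140:230,290:350]; b=cv2.imread("pics/w1.png")[125:215,290:350]
cv2.imwrite("pics/cmp.png",cv2.resize(np.hstack([b,a]),None,fx=6,fy=6,interpolation=2))
E
```

```text
w1 112 0.05524596339876965
w1 130 0.05067964050256874
w4 170 0.05852706444257445
w4 174 0.05756555825999333
w4 180 0.05611486877678813
```

View pics/cmp.png

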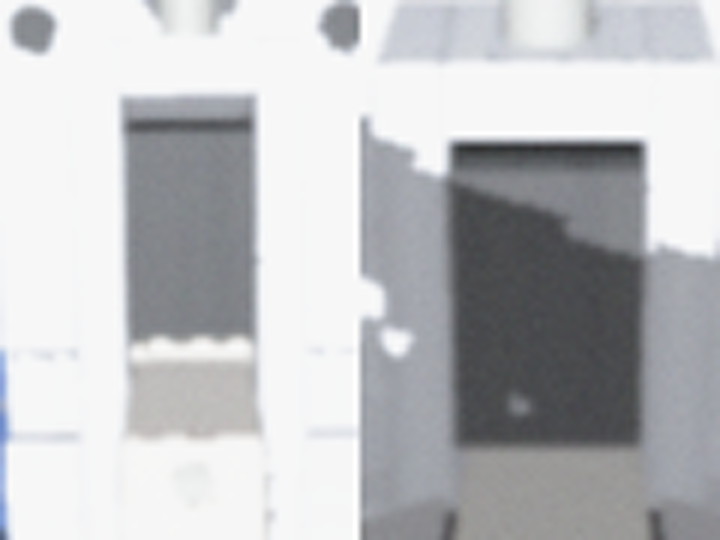

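The +y jaw's outer edge has moved from about 51 to 56 mm along the slot, well over 2.5 mm. Now the other side.

Request:
{"api": "apply_moves", "payload": {"moves": [[[-0.39,0,0.01],[0,0.06,0],0],[[-0.78,0,0.05],[0,0.12,0],0],[[-1.16,0,0.1],[0,0.18,0],0],[[-1.42,0,0.16],[0,0.22,0],0],[[-1.67,0,0.22],[0,0.26,0],0],[[-1.92,0,0.29],[0,0.3,0],0],[[-2.17,0,0.37],[0,0.34,0],0],[[-2.35,0,0.44],[0,0.37,0],0],[[-2.56,0,0.53],[0,0.405,0],0],[[-2.56,0,0.53],[0,0.405,0],0]]}}

```text
time: 6.28
tool_pos: [0.5092, -0.1144, 0.076]
ee_rot: [3.141, -0.206, 1.885]
wrist_force: [-1.1, 3.4, 5.1]
width: 0.0194
```

```bash
python3 look.py 5
```

```text
6.3833 [ 0.50917447 -0.11423601  0.07603995] [ 3.14091791 -0.20409988  1.88576656] 0.019781561682280163 [-1.21208383  3.21780347  5.55113859] [ 0.58478297  0.09966404 -0.00402127] tilt -11.694114294159272 off -0.01140739382736022
```

View pics/w5c.png

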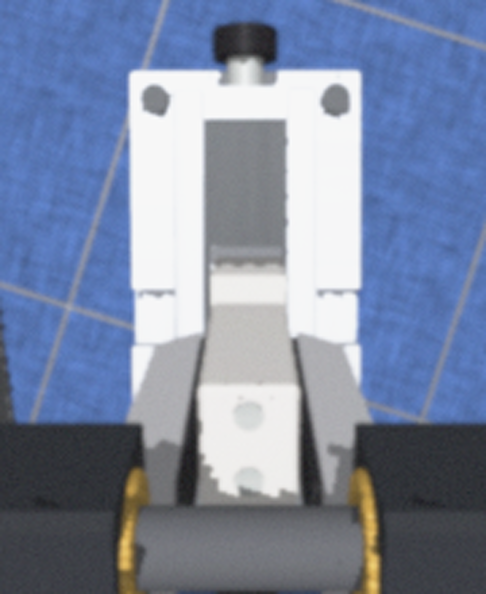

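View pics/s5.png

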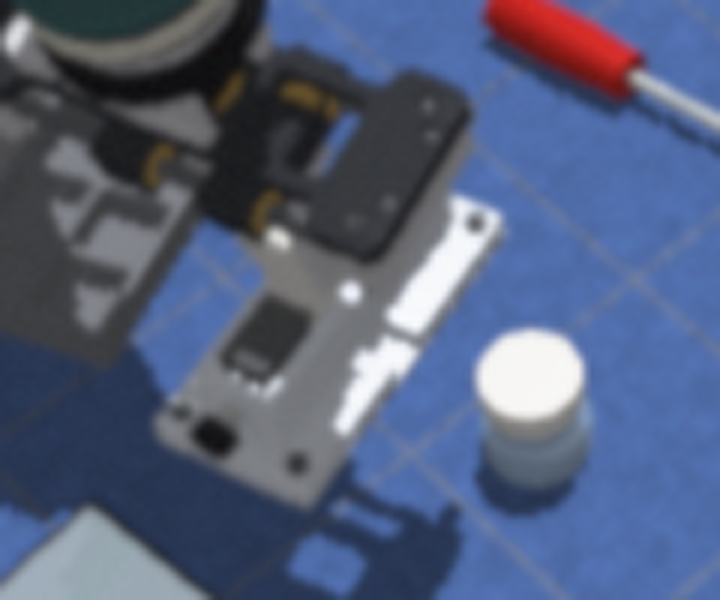

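The -y side lags a little (11.4 mm off centre against 13.2 mm on the other side). I'll push it further.

Request:
{"api": "apply_moves", "payload": {"moves": [[[-0.1,0,0],[0,0.01,0],0],[[-0.2,0,0],[0,0.02,0],0],[[-0.25,0,0.01],[0,0.03,0],0],[[-0.25,0,0.01],[0,0.03,0],0],[[-0.25,0,0.01],[0,0.03,0],0],[[-0.25,0,0.01],[0,0.03,0],0],[[-0.25,0,0.01],[0,0.03,0],0],[[-0.25,0,0.01],[0,0.03,0],0],[[-0.25,0,0.01],[0,0.03,0],0],[[-0.25,0,0.01],[0,0.03,0],0]]}}

```text
time: 7.22
tool_pos: [0.5097, -0.1158, 0.0757]
ee_rot: [3.141, -0.234, 1.887]
wrist_force: [-1.0, 4.7, 6.6]
width: 0.0199
```

```bash
python3 look.py 6; python3 - <<'E'
import cv2,numpy as np
cv2.imwrite("pics/jr.png",np.hstack([cv2.imread("pics/s2.png")[260:400,200:400].repeat(1,0)]) )
a=cv2.imread("pics/scene0.png")[185:240,215:260]; 
b=cv2.resize(cv2.imread("pics/s6.png"),None,fx=1/6,fy=1/6,interpolation=cv2.INTER_AREA)[25:80,25:70]
cv2.imwrite("pics/jr.png",cv2.resize(np.hstack([a,b]),None,fx=8,fy=8,interpolation=2))
E
```

```text
7.3167 [ 0.50969714 -0.11581632  0.07578071] [ 3.14077977 -0.23393587  1.88721142] 0.019884832624072046 [-1.6446684   5.21314809  6.05852828] [0.64469671 0.13661253 0.01806509] tilt -13.40361726162895 off -0.013071864508202514
```

View pics/jr.png

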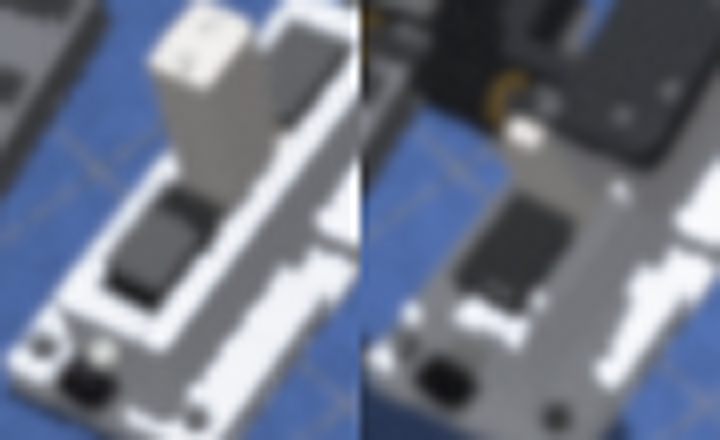

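Jaw back visibly. Bring the block upright.

Request:
{"api": "apply_moves", "payload": {"moves": [[[0.3,0,0.06],[0,-0.05,0],0],[[0.6,0,0.11],[0,-0.1,0],0],[[0.85,0,0.15],[0,-0.15,0],0],[[1.1,0,0.17],[0,-0.2,0],0],[[1.32,0,0.19],[0,-0.234,0],0],[[1.32,0,0.19],[0,-0.234,0],0],[[1.32,0,0.19],[0,-0.234,0],0],[[1.32,0,0.19],[0,-0.234,0],0],[[1.32,0,0.19],[0,-0.234,0],0],[[1.32,0,0.19],[0,-0.234,0],0]]}}

```text
time: 8.15
tool_pos: [0.5057, -0.1034, 0.0769]
ee_rot: [3.141, -0.001, 1.886]
wrist_force: [-2.0, 4.6, 7.6]
width: 0.0198
```

```bash
python3 look.py 7
```

```text
8.25 [ 0.50573169 -0.10343946  0.07685534] [ 3.14075841e+00 -1.03768087e-03  1.88599248e+00] 0.01989672431570026 [-1.51281941  4.96098238  9.05417039] [ 1.21002953e+00  3.42805018e-01 -7.09360841e-05] tilt -0.05955956481501427 off -7.532764243684677e-05
```

View pics/w7c.png

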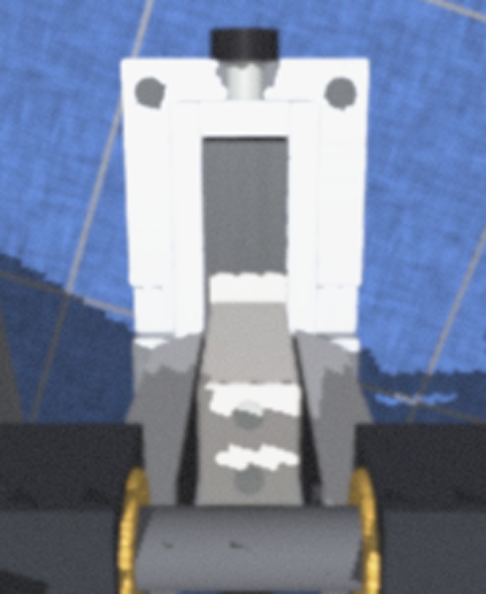

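View pics/s7.png

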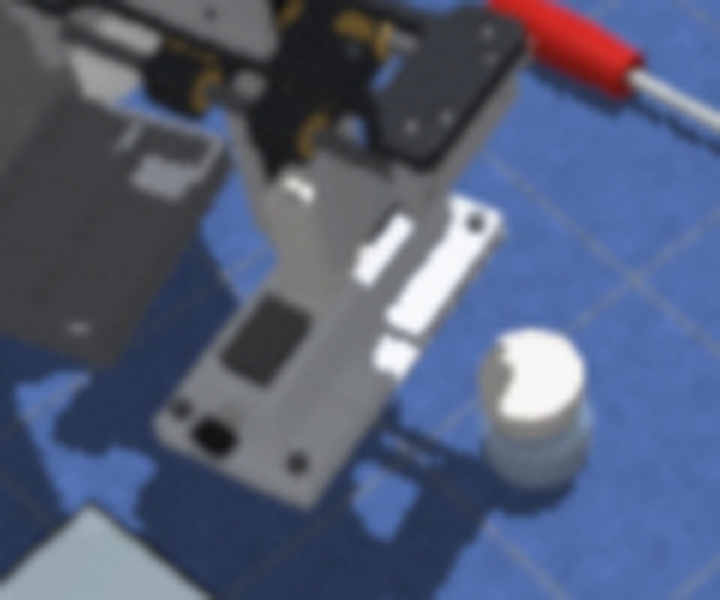

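Upright and still gripped. I'll lift gently first.

Request:
{"api": "apply_moves", "payload": {"moves": [[[0,0,-0.1],[0,0,0],0],[[0,0,-0.2],[0,0,0],0],[[0,0,-0.3],[0,0,0],0],[[0,0,-0.45],[0,0,0],0],[[0,0,-0.6],[0,0,0],0],[[0,0,-0.75],[0,0,0],0],[[0,0,-0.9],[0,0,0],0],[[0,0,-1.0],[0,0,0],0],[[0,0,-1.0],[0,0,0],0],[[0,0,-1.0],[0,0,0],0]]}}

```text
time: 9.08
tool_pos: [0.5053, -0.105, 0.0863]
ee_rot: [-3.141, 0.004, 1.886]
wrist_force: [-2.7, 3.5, -2.7]
width: 0.0198
```

```bash
python3 look.py 8
```

```text
9.1833 [ 0.50525793 -0.10502173  0.08634298] [-3.14059559  0.00371525  1.88573778] 0.01964076380452009 [-3.11723682  4.79362733 -1.78972146] [0.89455311 0.55264434 0.0213502 ] tilt 0.21297890982809536 off -0.0014348441225297988
```

View pics/w8c.png

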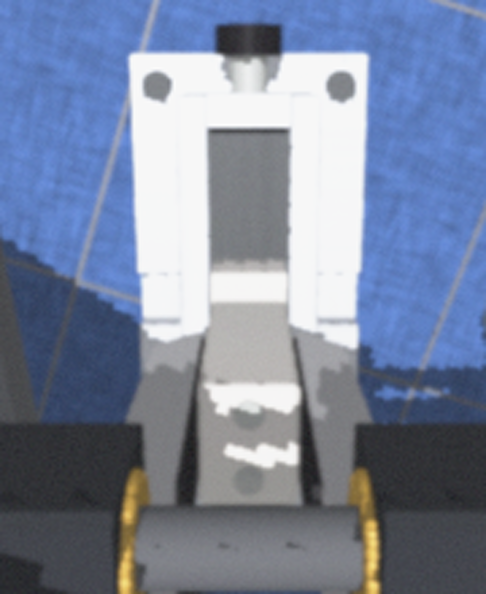

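The block rises with the fingers (its top edge stays at row 383 of the crop), with only about 2 N downward. Continue.

Request:
{"api": "apply_moves", "payload": {"moves": [[[0,0,-0.2],[0,0,0],0],[[0,0,-0.4],[0,0,0],0],[[0,0,-0.6],[0,0,0],0],[[0,0,-0.8],[0,0,0],0],[[0,0,-1.0],[0,0,0],0],[[0,0,-1.2],[0,0,0],0],[[0,0,-1.4],[0,0,0],0],[[0,0,-1.6],[0,0,0],0],[[0,0,-1.8],[0,0,0],0],[[0,0,-2.0],[0,0,0],0]]}}

```text
time: 10.02
tool_pos: [0.5057, -0.1049, 0.1066]
ee_rot: [3.142, 0.004, 1.886]
wrist_force: [-0.5, 4.4, -3.3]
width: 0.0196
```

Request:
{"api": "apply_moves", "payload": {"moves": [[[0,0,-0.4],[0,0,0],0],[[0,0,-0.9],[0,0,0],0],[[0,0,-1.4],[0,0,0],0],[[0,0,-2.0],[0,0,0],0],[[0,0,-2.6],[0,0,0],0],[[0,0,-3.2],[0,0,0],0],[[0,0,-3.8],[0,0,0],0],[[0,0,-4.2],[0,0,0],0],[[0,0,-4.2],[0,0,0],0],[[0,0,-4.2],[0,0,0],0]]}}

```text
time: 10.85
tool_pos: [0.5058, -0.1049, 0.1487]
ee_rot: [3.141, 0.005, 1.886]
wrist_force: [-0.2, 0.6, -0.8]
width: 0.0195
```

```bash
python3 look.py 9; python3 - <<'E'
from bench import optics
import cv2
im=optics.snapshot("scene"); cv2.imwrite("pics/s9b.png",cv2.resize(im[120:260,170:310,::-1],None,fx=4,fy=4,interpolation=2))
E
```

```text
10.95 [ 0.50539004 -0.10471016  0.14792303] [-3.14087202  0.00366794  1.88583832] 0.019785542874980463 [ 0.09076428 -0.05481666 -0.75537112] [ 0.01733759 -0.13108244 -0.00817561] tilt 0.21024129762174332 off -0.001179085071559507
```

View pics/w9.png

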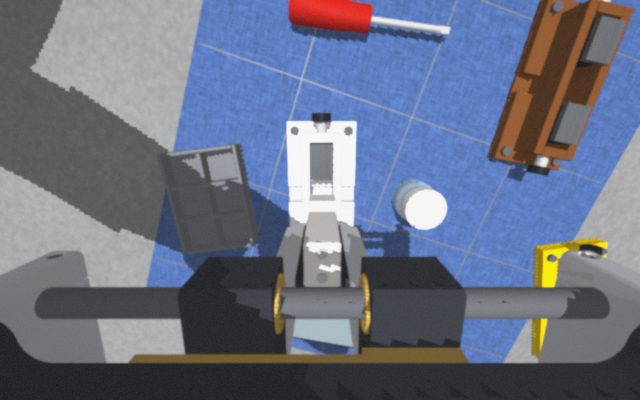

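View pics/s9b.png

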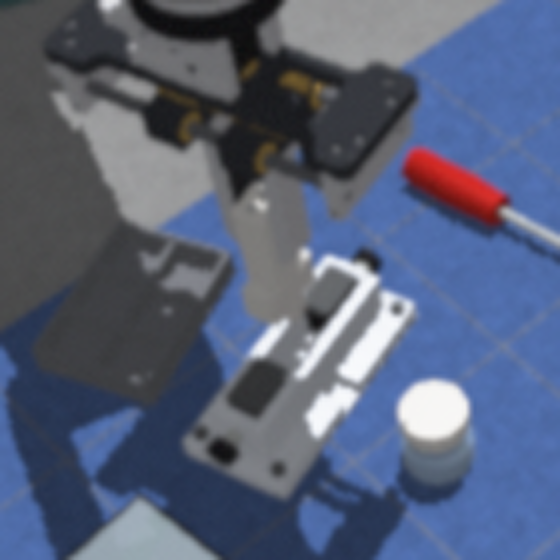

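```bash
python3 - <<'E'
from bench import optics, robot
from h import *
S=optics.get_calibration("scene")
cr=lambda q,o,s:((q-np.array(o)+.5)*s-.5)
yaw=.313; ex=np.array([np.cos(yaw),np.sin(yaw),0]);ey=np.array([-ex[1],ex[0],0])
t=robot.get_obs()['tool_pos']; b=np.array([t[0],t[1],t[2]-.0769+.0040])
im=optics.snapshot("scene")[:,:,::-1]
v=cv2.resize(im[140:260,190:310],None,fx=6,fy=6,interpolation=2)
P=[]
for z0,z1,hy,hx in ((.015,.038,.02,.01),(.038,.098,.013,.01)):
  for z in (z0,z1):
    q=cr(proj(S,[b+sx*hx*ex+sy*hy*ey+[0,0,z] for sx,sy in((-1,-1),(1,-1),(1,1),(-1,1))]),(190,140),6)
    cv2.polylines(v,[q.round().astype(int)],True,(0,0,255),1)
cv2.imwrite("pics/s10.png",v)
c=cv2.imread("pics/scene0.png")[140:260,190:310]
# jaw_right outer edge measure along slot, z=.051
print(robot.get_obs()['wrist_force'],robot.get_obs()['qvel'])
cv2.imwrite("pics/jr2.png",np.hstack([cv2.resize(x[190:245,210:260],None,fx=8,fy=8,interpolation=2) for x in (cv2.imread("pics/scene0.png"),im)]))
E
```

```text
[ 0.5402184  -0.37027449 -0.6364023 ] [ 0.00076411 -0.00083265 -0.00195066  0.00031392 -0.0006558  -0.00048587]
```

View pics/s10.png

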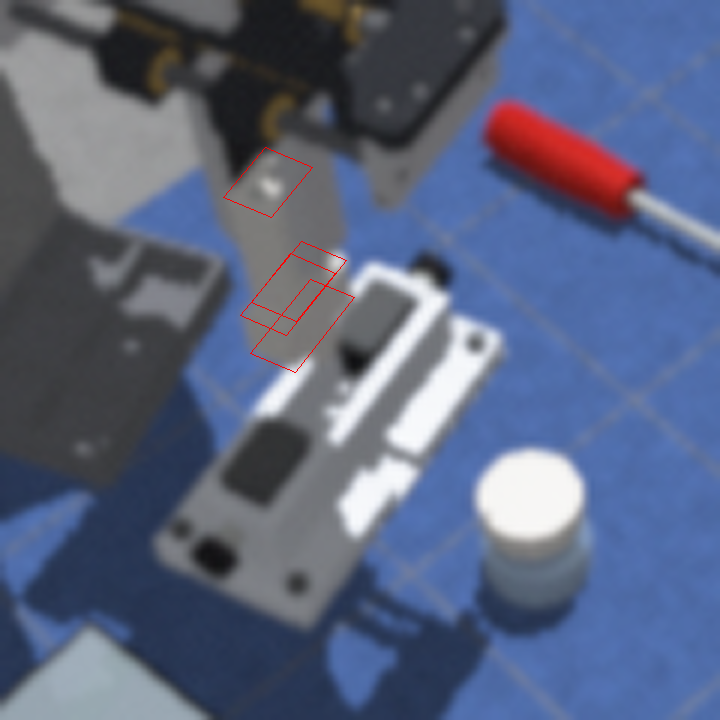

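View pics/jr2.png

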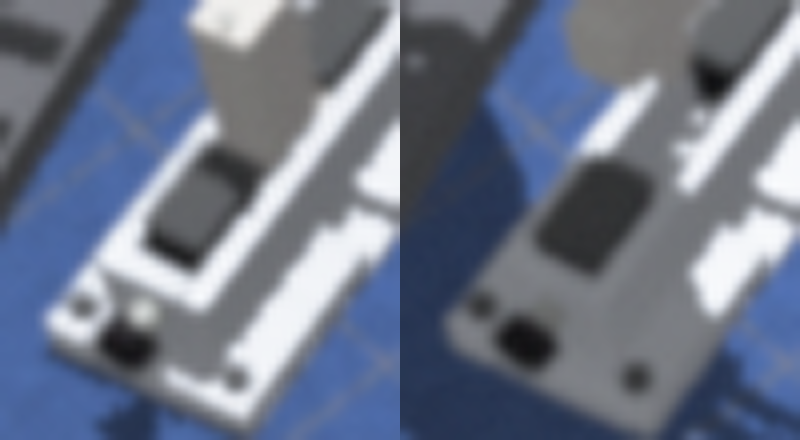

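The block matches its predicted upright pose. One more check on the shadowed -y jaw.

```bash
python3 - <<'E'
from bench import optics
from h import *
S=optics.get_calibration("scene")
im=np.mean([optics.snapshot("scene") for _ in range(2)],0)
ref=cv2.imread("pics/scene0.png")
yaw=.313; ex=np.array([np.cos(yaw),np.sin(yaw),0]);ey=np.array([-ex[1],ex[0],0]);c=np.array([.5053,-.1035,.051])
# rectify z=.051 plane, 4px/mm ; jig y from -60 to 60 horizontally
def rect(a):
    yy,xx=np.meshgrid(np.arange(-65,66,.25),np.arange(-20,20,.25))
    P=c+xx[...,None]/1000*ex+yy[...,None]/1000*ey
    m=proj(S,P.reshape(-1,3)).reshape(*xx.shape,2).astype(np.float32)
    return cv2.remap(a.astype(np.float32),m[...,0],m[...,1],cv2.INTER_CUBIC)
A=rect(ref); B=rect(im[:,:,::-1])
A=np.clip(A*1.2,0,255);B=np.clip(B*1.8,0,255)
o=np.vstack([A,B]).astype(np.uint8)
for k in range(-60,61,10): cv2.line(o,(int((k+65)*4),155),(int((k+65)*4),165),(0,0,255),1)
cv2.imwrite("pics/rect.png",cv2.resize(o,None,fx=1.5,fy=1.5,interpolation=2))
E
```

```text
(no output)
```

View pics/rect.png

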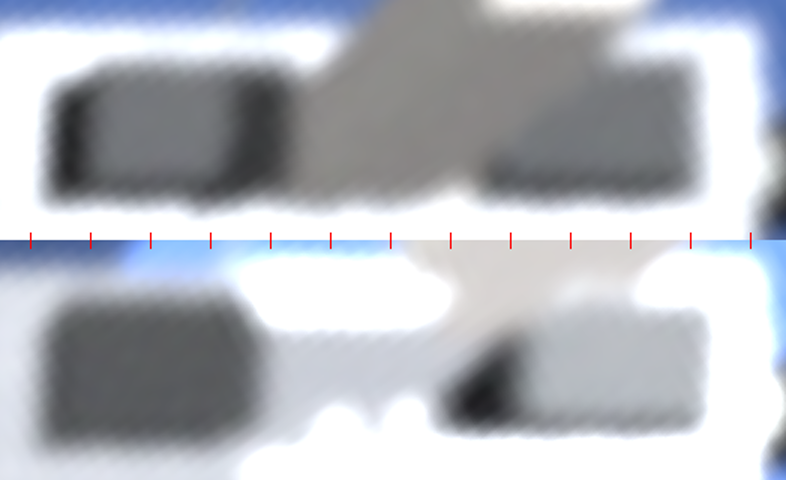

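Both jaw lips now lie about 22 mm from centre, against 17.3 mm at the start, so both are back about 4 mm. The arm is still and the block is clear of the jig, so I'm handing in.

```bash
python3 - <<'E'
from bench import robot, job
print(job.close_job()); o=robot.get_obs(); print(o['time'],o['tool_pos'],o['width'],o['wrist_force'])
E
```

```text
the job is handed in; nothing more can be done
None
the job is handed in; nothing more can be done
```

The block is out of the jig and the job is handed in, at about 11 s of the 42 s. `close_job` reports no verdict. I gripped the neck across its 20 mm width and rocked the block about 12° to +y. I then leaned it 12–13° to −y, brought it upright, and lifted it about 71 mm straight up.

**Last checks:**
- **Position:** the tool was within about 1.5 mm of the slot centre. The block's underside was about 24 mm above the jaws.
- **Block:** it was upright (tool tilt about 0.2°) and matched its predicted pose in the scene picture. The fingers held it at 19.8 mm opening.
- **Clear and still:** there was no sideways force left to suggest contact with the jig, and the joint speeds were near zero.
- **Jaws:** both measured about 4 to 5 mm back. This comes from the pictures, so it is only good to about 1 mm, and the −y jaw was in shadow. The reading for the +y jaw was close to its 4.5 mm stop.
- **Bystanders:** none of them appeared to have moved in the pictures.

**Off plan:** on the −y side the tool lagged its command by about 2 mm, so I pushed a little further there. The wrist also read about 5 N sideways early in the lift, and that had gone once the block was out. No check failed.

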